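# Clear down the bracelet bender

## Task

Clear down the bracelet bender: take the finished cuff off its former and lay it flat on the felt of the tray that holds blanks of the same metal, setting it down rather than dropping it, and swing the bender's arm fully back against its open stop. The two other cuffs waiting on the steel block for filing stay there, and nothing else on the bench may be shoved about or knocked over.

Things in the scene. Friction and masses are not known exactly. Their poses are not given: they have to be found in the camera images.
- bender: bracelet bender bolted to the bench, green plate 190 x 90 x 14 mm. Origin: on the pivot axis, at bench height; z up. On the axis stand a flange (70 mm across, its top 30 mm up: the cuff rests on it) and the round former (50 mm across, top 50 mm up, nut to 57 mm). The brass open-stop pin stands at its own +x, +y side
- follow_block (a point): top centre of the bender's fixed follow block, 46 mm off the pivot axis towards the bender's own -x: 18 mm (radially) x 32 mm, top 46 mm above the bench, 4 mm clear of the cuff, with a lower slide housing behind it
- former (a point): point on the pivot axis at the top of the flange, 30 mm above the bench, where the cuff on the bender rests
- swing_arm (a joint): angle of the bender's swing arm about its vertical pivot, rad. 0 = against the open stop (arm along the bender's own +x); grows clockwise seen from above, towards the robot, up to 1.9. Turns stiffly (0.35 N m), stays where left. On the arm, 46 mm from the axis, a brass roller (20 mm across, top 50 mm above the bench) that passes 4 mm outside the cuff
- lever_grip (a point): middle of the arm's black rubber grip: a level round bar 24 mm thick and 90 mm long that points away from the pivot, 165 mm from the pivot axis, its axis 50 mm above the bench; free space under it
- cuff_copper: open copper (reddish) cuff bracelet, a band bent to a C, axis vertical: 63 mm outside diameter (64.5 at most), 18 mm high, 3 mm thick, 65 g. The C's opening, 22 mm wide (42 degrees), faces the cuff's own +x: close the fingers on the band, not in the opening. Origin: centre of the ring at half height, z up. One of the three cuffs is on the bender, at any turn; two wait on the steel block
- cuff_brass: open brass (yellow) cuff bracelet, a band bent to a C, axis vertical: 63 mm outside diameter (64.5 at most), 18 mm high, 3 mm thick, 65 g. The C's opening, 22 mm wide (42 degrees), faces the cuff's own +x: close the fingers on the band, not in the opening. Origin: centre of the ring at half height, z up. One of the three cuffs is on the bender, at any turn; two wait on the steel block
- cuff_silver: open silver (grey-white) cuff bracelet, a band bent to a C, axis vertical: 63 mm outside diameter (64.5 at most), 18 mm high, 3 mm thick, 65 g. The C's opening, 22 mm wide (42 degrees), faces the cuff's own +x: close the fingers on the band, not in the opening. Origin: centre of the ring at half height, z up. One of the three cuffs is on the bender, at any turn; two wait on the steel block
- tray_copper: the copper tray: shallow wooden tray 156 (its x) x 122 (its y) mm, rims 14 mm high, 4 mm thick, fixed. At its far (+x) end a narrow compartment holds three flat copper blanks (tops 20 mm up); the rest is an empty felt-lined compartment 112 x 114 mm. Origin: centre of the underside. The three trays change places
- copper_floor (a point): centre of the copper tray's empty felt compartment, on its floor, 5 mm above the bench
- tray_brass: the brass tray: shallow wooden tray 156 (its x) x 122 (its y) mm, rims 14 mm high, 4 mm thick, fixed. At its far (+x) end a narrow compartment holds three flat brass blanks (tops 20 mm up); the rest is an empty felt-lined compartment 112 x 114 mm. Origin: centre of the underside. The three trays change places
- brass_floor (a point): centre of the brass tray's empty felt compartment, on its floor, 5 mm above the bench
- tray_silver: the silver tray: shallow wooden tray 156 (its x) x 122 (its y) mm, rims 14 mm high, 4 mm thick, fixed. At its far (+x) end a narrow compartment holds three flat silver blanks (tops 20 mm up); the rest is an empty felt-lined compartment 112 x 114 mm. Origin: centre of the underside. The three trays change places
- silver_floor (a point): centre of the silver tray's empty felt compartment, on its floor, 5 mm above the bench
- block: dark steel bench block 90 (its x) x 190 (its y) x 30 mm, fixed, with the two waiting cuffs on it. Origin: centre of the underside
- flux_jar: small jar with a white lid, 40 mm across, 55 mm high; to be left alone. Origin: underside, centre
- pliers: red-handled pliers lying flat, 150 mm long (along own x), 50 mm wide, 12 mm high; to be left alone. Origin: underside, centre
- mandrel_cone: upright wooden cone, foot 60 mm across, 165 mm high; to be left alone. Origin: underside, centre
- bowl: brass bowl, 84 mm across, 40 mm high; to be left alone. Origin: underside, centre
- file_cup: metal cup with files standing in it, 54 mm across, 140 mm high with the files; to be left alone. Origin: underside, centre
- doming_block: steel doming block, a 50 mm cube with round hollows; to be left alone. Origin: underside, centre
- hammer: hammer lying along its own x, 250 mm long, head at +x, up to 40 mm high; to be left alone. Origin: underside, centre

How it is judged:
By the outcome, as a careful person would: the job done as asked, in the order asked, and still so for the second after the job is handed in, with the robot touching nothing.
It also fails if it takes over 61 s, if anything falls off the work surface, if the arm or the gripper's body presses on something with over 40 N, if the wrist force passes 120 N, or if a joint passes its speed limit or range.

## Robot

A 6-joint arm with a two-finger parallel gripper is mounted at the origin on the work surface. World frame = base frame: x ahead of the robot, y to its left, z up, the work surface at z = 0. Lengths are in m, angles in rad, forces in N, time in s.
With the tool pointing down it reaches from about 0.25 to 0.775 m from the base axis. Payload 4 kg.
Tool frame: the origin (TCP) lies between the finger pads; the fingertips stand robot.tip_reach ahead of it and the grasp point (between the pads) lies 3 mm ahead of it (robot.tip_reach is the distance from the TCP to the fingertips, in m); z points along the fingers, y is the line along which they close (so a half turn about z gives the same grasp; the last joint's range is limited). The gripper opens to 94 mm and grips with 3 to 60 N. Pads are 16 mm wide; open, the fingers measure 119 mm over their backs; the gripper's body (75 mm by 177 mm) begins 78 mm behind the grasp point.
Start: joints at [-1.25, 0.087, 1.371, -0, 1.684, -0.103], TCP at [0.226, -0.501, 0.228] pointing down, gripper open.
Joint ranges: [-3.1, 3.1], [-0.76, 2.03], [0.27, 2.55], [-1.08, 4.22], [0.17, 2.65], [-2.57, 2.57]. Speed limits (rad/s): [2.79, 2.79, 3.14, 3.14, 3.14, 3.14].

## Interface

Orientations are given as a unit quaternion [w, x, y, z].
In Python, from bench import robot, fingers, kinematics, monitor, eyes, job, models gives the robot as it stands. The module is installed in compiled form; this text tells all that it offers. Calls block until the motion is done:
- robot.reach(position, orientation): joint-space move of the TCP to a pose.
- robot.servo_line(position, max_speed=0.15, frame=None): straight line of the TCP; frame=None keeps the orientation; max_speed is the mean speed in m/s.
- robot.goto_joints(angles): joint-space move.
- fingers.gripper_to(opening, grasp_force=None): finger opening in m; grasp_force is the grip in N (None keeps the last); returns when the fingers have stopped.
- robot.sleep(seconds).
- kinematics.solve_ik(position, orientation): joint angles nearest the present ones, or None.
- monitor.get_state(): the state.
- eyes.capture(name): name is "side" or "top" or "wrist"; returns a dict with "pixels" (420x560x3 uint8, blue, green, red), "fx", "fy", "cx", "cy" (pixels), "eye" and "orientation" of the camera in the world; the wrist camera has in their place "hand_eye" (4x4, takes a point from camera to tool coordinates, whose origin is the TCP and whose axes are the flange's). Camera axes: x right, y up, looking along -z (the intrinsics and any distortion apply to the point x, -y, -z); pixel columns grow to the right and rows downward; lengths in m; the calibration is good to about 2 mm. The wrist camera is an equidistant fisheye: a pixel r from the principal point sees the ray r / f radians off the axis. A picture is of the moment at which its call begins: read the wrist's pose just before it. There is no depth.
A pose or a line that the arm cannot do raises robot.Unreachable and nothing moves.
- job.finish_job(): hands the job in; it is judged then, once.
Trained networks look in a picture, given as the dict that the camera call returned (one of the last four; its "shot" number tells which), for a name from the list of things; names that differ only in an ending like _2 or _b are one class to them, and where a whole thing is asked for, a point or a joint stands for the part that bears it (a point fixed in the world has none). Each returns a list of dicts, best first, with "score" (0 to 1); they miss things now and then, are a little off and sometimes report something else, mostly with a low value. They report only what shows in the picture. A call takes as long as a camera call.
- models.recognise(picture, label): "point" ([column, row] in pixels, amid what is visible of it).
- models.trace(picture, label): "pixels" (420x560 bool, what is visible of it) and "point" ([column, row] in pixels, amid what is visible of it).
- models.landmark_of(picture, label): "point" ([column, row] in pixels: a listed point, or the origin of a listed thing).
The state is a dict: "time_s": time; "q": joint angles; "dq": joint speeds; "effort": joint torques, N m; "tool_pos": TCP position; "orientation": TCP orientation; "ft_force": force on the tool from outside, world axes, zero at the start; "moment": the same for the moment, N m; "gripper_width": finger opening in m; "gripper_force": force on a finger pad.
Only numpy, scipy, OpenCV 4.12 (cv2) and the standard library are available. Lean on these libraries where they do the work, as an engineer would, in place of code of your own. Each camera call takes 0.05 s, during which the arm holds its last target. There are 200 camera calls.

## Working session

There is one attempt and no reset: what is moved stays moved. The work goes in short steps, each a Python script; the robot and the scene stay as the last script left them, time stands still between calls to the robot, and variables do not carry over. Pictures are saved under pics/ and viewed, at most 10 in all, crops included, and the job is handed in when it is done.

```bash
mkdir -p pics
cat > h.py <<'E'
import numpy as np, cv2
from bench import robot, fingers, kinematics, monitor, eyes, job, models
from scipy.spatial.transform import Rotation as R
def rot(q): return R.from_quat([q[1],q[2],q[3],q[0]]).as_matrix()
def quat(M):
    x=R.from_matrix(M).as_quat(); return [x[3],x[0],x[1],x[2]]
def ray(pic,p,st=None):
    a=(p[0]-pic["cx"])/pic["fx"]; b=(p[1]-pic["cy"])/pic["fy"]
    if "hand_eye" in pic:
        r=np.hypot(a,b); s=np.sin(r)/r if r>1e-9 else 1
        d=np.array([a*s,-b*s,-np.cos(r)]); T=np.array(pic["hand_eye"])
        M=rot(st["orientation"]); return np.array(st["tool_pos"])+M@T[:3,3], M@T[:3,:3]@d
    d=rot(pic["orientation"])@np.array([a,-b,-1]); return np.array(pic["eye"]),d/np.linalg.norm(d)
def atz(pic,p,z,st=None):
    o,d=ray(pic,p,st); return o+d*(z-o[2])/d[2]
def tri(rs):
    A=np.zeros((3,3));b=np.zeros(3)
    for o,d in rs:
        P=np.eye(3)-np.outer(d,d);A+=P;b+=P@o
    x=np.linalg.solve(A,b); return x,[float(np.linalg.norm((np.eye(3)-np.outer(d,d))@(x-o))) for o,d in rs]
def down(yaw): # tool z down, tool y (closing) along world angle yaw
    y=np.array([np.cos(yaw),np.sin(yaw),0]);z=np.array([0,0,-1.]);return quat(np.stack([np.cross(y,z),y,z],1))
E
cat > a.py <<'E'
from h import *
st=monitor.get_state(); print(st["orientation"],robot.tip_reach)
ps={}
for n in ("top","side"):
    p=eyes.capture(n); ps[n]=p; cv2.imwrite(f"pics/{n}0.png",p["pixels"]); print(n,np.round(p["eye"],3), p["fx"])
Z=dict(bender=0,follow_block=.046,former=.03,swing_arm=None,lever_grip=.05,cuff_copper=.039,cuff_brass=.039,cuff_silver=.039,tray_copper=0,copper_floor=.005,tray_brass=0,brass_floor=.005,tray_silver=0,silver_floor=.005,block=0,flux_jar=0,pliers=0,mandrel_cone=0,bowl=0,file_cup=0,doming_block=0,hammer=0)
for k,z in Z.items():
    if z is None: continue
    rs=[]; out=[]
    for n,p in ps.items():
        L=models.landmark_of(p,k)[:2]
        for l in L: out.append((n,round(l["score"],2),np.round(l["point"]).astype(int).tolist(),np.round(atz(p,l["point"],z),3)[:2].tolist()))
        if L: rs.append(ray(p,L[0]["point"]))
    print(k,out, *( [np.round(tri(rs)[0],3),np.round(tri(rs)[1],4)] if len(rs)==2 else []))
E
python3 a.py
```

```text
[-1.09588304e-03  9.77639825e-01  2.10283514e-01 -1.27495068e-04] 0.022
top [ 0.458 -0.013  1.384] 404.31709816331335
side [0.199 0.737 0.947] 388.5088823869998
bender [('side', 0.66, [311, 202], [0.463, -0.151]), ('side', 0.55, [276, 146], [0.698, -0.378])]
follow_block [('top', 0.34, [183, 201], [0.578, 0.353]), ('top', 0.31, [333, 229], [0.476, -0.146]), ('side', 0.86, [306, 202], [0.466, -0.103]), ('side', 0.4, [277, 150], [0.662, -0.304])] [0.454 0.236 0.405] [0.0927 0.0927]
former [('top', 0.72, [338, 230], [0.474, -0.164]), ('top', 0.34, [262, 182], [0.64, 0.089]), ('side', 0.64, [311, 196], [0.465, -0.147])] [ 0.472 -0.167  0.009] [0.0014 0.0014]
lever_grip [('top', 0.61, [385, 256], [0.385, -0.312]), ('top', 0.42, [428, 193], [0.588, -0.46]), ('side', 0.54, [348, 172], [0.387, -0.293]), ('side', 0.44, [309, 139], [0.578, -0.413])] [ 0.388 -0.315  0.033] [0.0035 0.0035]
cuff_copper [('top', 0.67, [314, 142], [0.768, -0.088]), ('top', 0.51, [254, 251], [0.408, 0.118]), ('side', 0.55, [299, 261], [0.4, 0.119])] [ 0.647 -0.099 -0.237] [0.1808 0.1808]
cuff_brass [('top', 0.71, [2
[... 1938 characters left out ...]
 [400, 164], [0.693, -0.386]), ('side', 0.61, [278, 150], [0.681, -0.358]), ('side', 0.35, [273, 227], [0.534, 0.004])] [ 0.698 -0.394 -0.032] [0.0005 0.0005]
file_cup [('top', 0.71, [144, 214], [0.541, 0.502]), ('top', 0.65, [289, 219], [0.514, -0.0]), ('side', 0.68, [187, 370], [0.53, 0.499])] [ 0.536  0.5   -0.003] [0.0051 0.0051]
doming_block [('top', 0.54, [429, 194], [0.589, -0.478]), ('side', 0.53, [308, 139], [0.604, -0.477]), ('side', 0.17, [221, 272], [0.597, 0.222])] [ 0.595 -0.474  0.004] [0.0071 0.0071]
hammer [('top', 0.64, [439, 257], [0.375, -0.504]), ('side', 0.72, [229, 228], [0.659, 0.07]), ('side', 0.56, [367, 151], [0.368, -0.507])] [ 0.537 -0.22   0.026] [0.3019 0.3019]
```

```bash
python3 -c "
import cv2
t=cv2.imread('pics/top0.png');s=cv2.imread('pics/side0.png')
cv2.imwrite('pics/t1.png',cv2.resize(t[120:300,130:470],(793,420),interpolation=cv2.INTER_CUBIC))
cv2.imwrite('pics/s1.png',cv2.resize(s[110:340,180:420],(626,600),interpolation=cv2.INTER_CUBIC))"
```

```text
(no output)
```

View pics/t1.png

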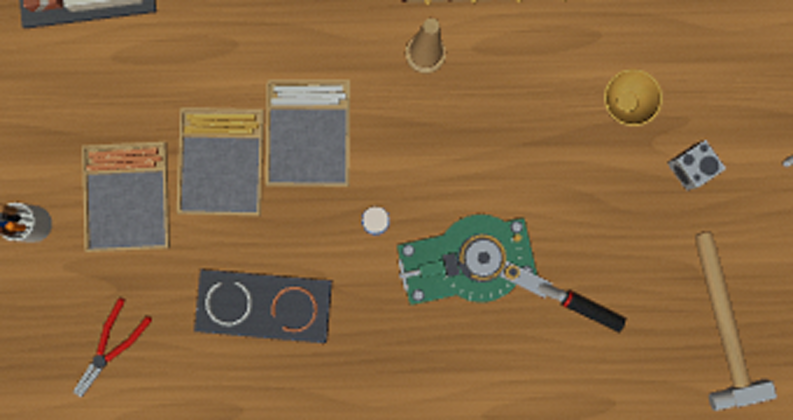

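View pics/s1.png

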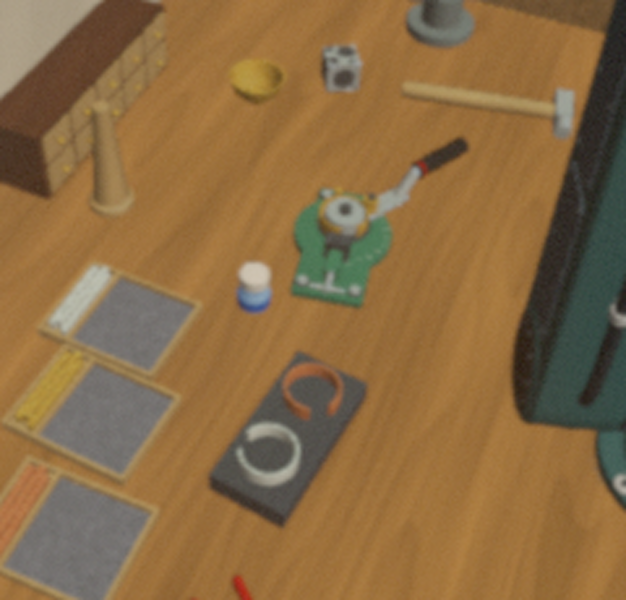

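```bash
cat > b.py <<'E'
from h import *
obs={}
P=[(0.43,-0.17,0.27),(0.51,-0.17,0.27)]
for i,p in enumerate(P):
    robot.reach(p,down(np.pi/2) if kinematics.solve_ik(p,down(np.pi/2)) is not None else down(-np.pi/2))
    st=monitor.get_state(); pic=eyes.capture("wrist"); cv2.imwrite(f"pics/w{i}.png",pic["pixels"])
    np.save(f"pics/w{i}.npy",dict(pic=pic,st=st),allow_pickle=True)
    print(i,np.round(st["q"],2),st["time_s"],np.round(pic["hand_eye"],3).tolist(),pic["fx"])
    for k in ("former","follow_block","lever_grip","cuff_brass","bender"):
        for m in models.landmark_of(pic,k)[:1]:
            obs.setdefault(k,[]).append(ray(pic,m["point"],st))
            z=dict(former=.03,follow_block=.046,lever_grip=.05,cuff_brass=.039,bender=0)[k]
            print(k,round(m["score"],2),np.round(m["point"]),np.round(atz(pic,m["point"],z,st),4))
    for k in ("cuff_brass",):
        T=models.trace(pic,k)[:1]
        for t in T: np.save(f"pics/m{i}.npy",t["pixels"]); print("mask",t["score"],t["pixels"].sum())
for k,r in obs.items():
    if len(r)>1: x,e=tri(r);print(k,np.round(x,4),np.round(e,4))
# rectified orthophoto at cuff top height z=.048, 1px=.2mm
c=np.array([.473,-.155]);n=600;g=.0003
u,v=np.meshgrid(np.arange(n),np.arange(n))
X=c[0]+(n/2-v)*g;Y=c[1]+(n/2-u)*g
T=np.array(pic["hand_eye"]);M=rot(st["orientation"])
W=np.stack([X,Y,np.full_like(X,.048)],-1)-np.array(st["tool_pos"])-M@T[:3,3]
C=W@(M@T[:3,:3]);x,y,z=C[...,0],-C[...,1],-C[...,2];r=np.hypot(x,y);th=np.arctan2(r,z)
mx=pic["cx"]+pic["fx"]*th*x/r;my=pic["cy"]+pic["fy"]*th*y/r
cv2.imwrite("pics/ortho.png",cv2.remap(pic["pixels"],mx.astype(np.float32),my.astype(np.float32),cv2.INTER_CUBIC))
E
python3 b.py
```

```text
0 [-0.5  -0.11  1.49 -0.    1.77 -2.07] 3.9167 [[-0.0, 0.965, 0.263, 0.076], [1.0, 0.0, 0.0, 0.0], [0.0, 0.263, -0.965, -0.158], [0.0, 0.0, 0.0, 1.0]] 325.19226210127806
former 0.94 [290. 215.] [ 0.4664 -0.1573  0.03  ]
follow_block 0.69 [326. 214.] [ 0.4603 -0.1125  0.046 ]
lever_grip 0.83 [171. 160.] [ 0.3918 -0.3008  0.05  ]
bender 0.89 [289. 210.] [ 0.4681 -0.1567  0.    ]
mask 0.64 773
1 [-0.43  0.06  1.32 -0.    1.77 -2.  ] 4.6833 [[-0.0, 0.965, 0.263, 0.076], [1.0, 0.0, 0.0, 0.0], [0.0, 0.263, -0.965, -0.158], [0.0, 0.0, 0.0, 1.0]] 325.19226210127806
former 0.66 [291. 153.] [ 0.4672 -0.1549  0.03  ]
follow_block 0.69 [329. 143.] [ 0.454  -0.1107  0.046 ]
lever_grip 0.55 [169.  92.] [ 0.389  -0.3008  0.05  ]
cuff_brass 0.33 [291. 151.] [ 0.4641 -0.156   0.039 ]
bender 0.88 [289. 152.] [ 0.4691 -0.1574  0.    ]
mask 0.86 540
former [ 0.4674 -0.156   0.0266] [0.0012 0.0012]
follow_block [ 0.4526 -0.1159  0.0739] [0.0008 0.0008]
lever_grip [ 0.3905 -0.2964  0.0625] [0. 0.]
bender [ 0.4696 -0.1568 -0.0055] [0.0004 0.0004]
```

View pics/ortho.png

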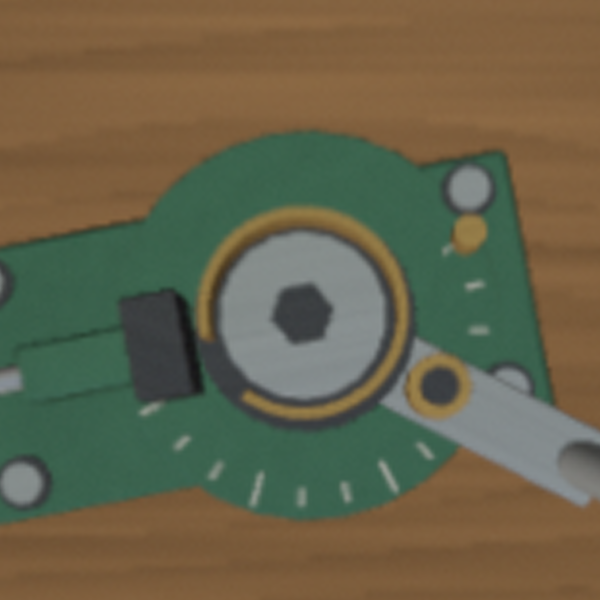

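View pics/w0.png

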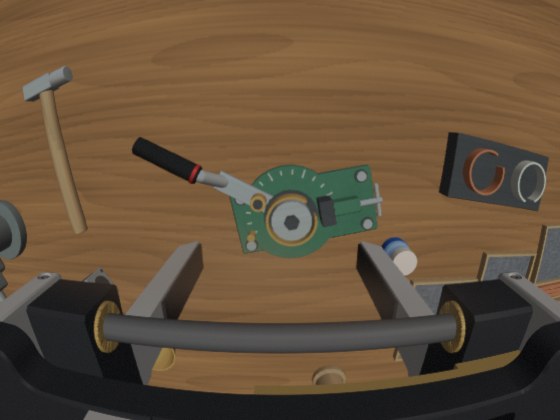

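Cuff: the brass one, centre ≈(305,313) in the ortho crop, gap facing down-left (194–234°), roller at −29°, follow block at 191°; closing along world yaw 7° clears all three. The arm is about 0.7 rad from open.

```bash
cat > c.py <<'E'
from h import *
c=np.array([.469,-.1565]); yaw=np.radians(7); z=.0555
o=min((q for q in (down(yaw),down(yaw+np.pi)) if kinematics.solve_ik([*c,.16],q) is not None),key=lambda q:abs(kinematics.solve_ik([*c,.16],q)[5]))
print(kinematics.solve_ik([*c,.16],o))
fingers.gripper_to(.092)
robot.reach([*c,.15],o)
robot.servo_line([*c,.085],.12)
f0=np.array(monitor.get_state()["ft_force"])
robot.servo_line([*c,z],.03)
print("df",np.round(np.array(monitor.get_state()["ft_force"])-f0,2))
fingers.gripper_to(.05,15)
s=monitor.get_state();print(s["gripper_width"],s["gripper_force"],np.round(s["ft_force"]-f0,2),s["tool_pos"])
robot.servo_line([*c,z+.05],.06)
robot.servo_line([*c,.17],.12)
s=monitor.get_state();print(s["gripper_width"],s["gripper_force"],np.round(s["ft_force"]-f0,2),s["time_s"])
st=s;pic=eyes.capture("wrist");cv2.imwrite("pics/w2.png",pic["pixels"])
E
python3 c.py
```

```text
[-4.36798948e-01 -1.33830728e-02  1.60870180e+00 -4.44089210e-16
  1.54627393e+00 -5.58971995e-01]
df [-0.8  -0.6  -1.18]
0.06349675490218971 14.99996721278876 [ 0.02 -0.24 -1.2 ] [ 0.46903468 -0.15650865  0.05556164]
0.0636764424301931 14.999954234808683 [-0.9  -2.27 -1.28] 10.6417
```

View pics/w2.png

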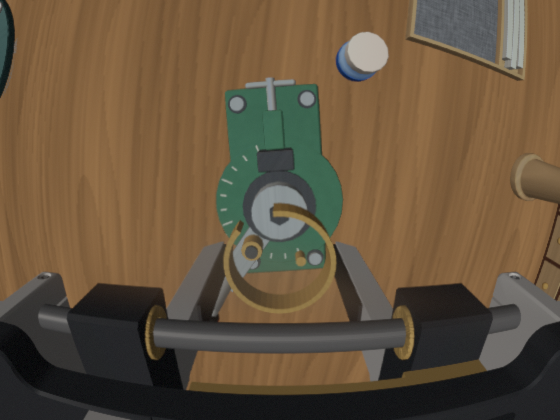

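The cuff is held level between the fingers at about (280,260). Next: confirm the tray position with the wrist camera and set it down.

```bash
cat > d.py <<'E'
from h import *
t=np.array([.600,.224])
s=monitor.get_state()
cands=[q for q in (down(0),down(np.pi),down(np.pi/2),down(-np.pi/2)) if kinematics.solve_ik([*t,.17],q) is not None]
o=min(cands,key=lambda q:abs(kinematics.solve_ik([*t,.17],q)-np.array(s["q"]))[5])
robot.reach([*(t-[0.04,0]),.20],o)
st=monitor.get_state(); pic=eyes.capture("wrist"); cv2.imwrite("pics/w3.png",pic["pixels"])
rs=[]
for k in ("brass_floor","tray_brass"):
    for m in models.landmark_of(pic,k)[:2]: print(k,round(m["score"],2),np.round(m["point"]),np.round(atz(pic,m["point"],.005 if k[0]=="b" else 0,st),4))
print(np.round(st["q"],2),o,st["gripper_width"],st["time_s"])
E
python3 d.py
```

```text
brass_floor 0.85 [280. 226.] [0.5969 0.2231 0.005 ]
brass_floor 0.16 [426.   9.] [0.3355 0.3944 0.005 ]
tray_brass 0.71 [280. 240.] [0.616  0.2233 0.    ]
tray_brass 0.23 [397. 203.] [0.5711 0.362  0.    ]
[ 0.28  0.21  1.28 -0.    1.65 -1.28] [np.float64(0.0), np.float64(3.061616997868383e-17), np.float64(1.0), np.float64(0.0)] 0.06298900587241454 12.15
```

View pics/w3.png

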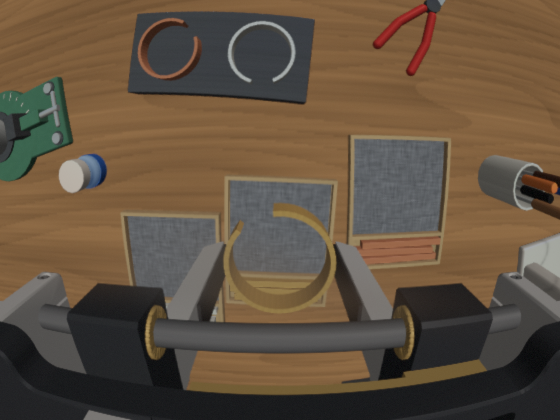

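The brass tray lies straight ahead, with its felt centre at about (280,226), agreeing with the fixed cameras.

```bash
cat > e.py <<'E'
from h import *
t=[.598,.2235]
robot.reach([*t,.10],monitor.get_state()["orientation"])
robot.servo_line([*t,.042],.10); robot.sleep(.2)
f0=np.array(monitor.get_state()["ft_force"])
for z in np.arange(.035,.0271,-.0008):
    robot.servo_line([*t,z],.03); robot.sleep(.08)
    s=monitor.get_state(); d=np.array(s["ft_force"])-f0
    if z<.034 and d[2]>1.5: break
print(z,np.round(d,2),s["tool_pos"][2],s["gripper_width"])
fingers.gripper_to(.078); robot.sleep(.2)
robot.servo_line([*t,.06],.06); robot.servo_line([*t,.16],.15)
robot.reach([.54,.2235,.22],s["orientation"])
st=monitor.get_state(); pic=eyes.capture("wrist"); cv2.imwrite("pics/w4.png",pic["pixels"])
for k in ("cuff_brass","brass_floor"):
    for m in models.landmark_of(pic,k)[:1]: print(k,round(m["score"],2),np.round(m["point"]),np.round(atz(pic,m["point"],.014 if k[0]=="c" else .005,st),4))
print(st["time_s"])
E
python3 e.py
```

```text
0.028599999999999987 [-1.98 -1.3   5.58] 0.029592278443802127 0.06362259411382865
brass_floor 0.87 [278. 238.] [0.5985 0.2225 0.005 ]
19.45
```

View pics/w4.png

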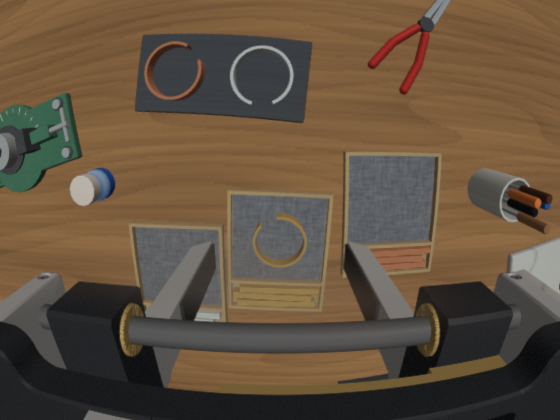

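The cuff lies flat on the brass felt at (279,240). Now the arm.

```bash
cat > f.py <<'E'
from h import *
pv=np.array([.469,-.1567]); r=.165
def pos(a,z): return [pv[0]+r*np.cos(a),pv[1]+r*np.sin(a),z]
a0,a1=np.radians([-118.8,-78.7])
def cost(s):
    q=[kinematics.solve_ik(pos(a,.15),down(a+s)) for a in (a0,a1+.1)]
    return 9 if any(x is None for x in q) else max(abs(x[5]) for x in q)
s=min((np.pi/2,-np.pi/2),key=cost); print(cost(s))
fingers.gripper_to(.06)
robot.servo_line([.5,.15,.24],.25)
robot.reach(pos(a0,.17),down(a0+s))
robot.servo_line(pos(a0,.10),.12); robot.sleep(.1)
f0=np.array(monitor.get_state()["ft_force"])
robot.servo_line(pos(a0,.053),.06)
print(np.round(monitor.get_state()["ft_force"]-f0,2))
fingers.gripper_to(.034,5)
a=a0
while a<a1+np.radians(9):
    a+=np.radians(4 if a<a1-np.radians(6) else 1)
    robot.servo_line(pos(a,.053),.06,down(a+s))
    robot.sleep(.05)
    st=monitor.get_state(); d=st["ft_force"]-f0; ft=d@np.array([-np.sin(a),np.cos(a),0])
    print(round(np.degrees(a),1),round(ft,2),round(st["gripper_width"],4))
    if a>a1-np.radians(6) and ft<-20: break
print(np.round(d,2),st["time_s"])
robot.servo_line(pos(a-np.radians(1.5),.053),.03,down(a-np.radians(1.5)+s))
fingers.gripper_to(.06)
robot.servo_line(pos(a,.17),.12)
robot.reach([.41,-.19,.27],down(np.pi/2))
st=monitor.get_state(); pic=eyes.capture("wrist"); cv2.imwrite("pics/w5.png",cv2.resize(pic["pixels"][60:340,80:440],(771,600),interpolation=cv2.INTER_CUBIC))
for m in models.landmark_of(pic,"lever_grip")[:1]:
    p=atz(pic,m["point"],.05,st); v=p[:2]-pv; print(p,np.degrees(np.arctan2(v[1],v[0])))
print(st["time_s"])
E
python3 f.py
```

```text
0.9370372590749456
[-0.44 -0.89 -0.03]
-114.8 0.14 0.0339
-110.8 0.31 0.0342
-106.8 -0.85 0.0336
-102.8 -0.8 0.0338
-98.8 0.14 0.0341
-94.8 -0.34 0.0338
-90.8 -0.03 0.0339
-86.8 0.07 0.0339
-82.8 -0.56 0.0342
-81.8 -1.47 0.034
-80.8 -1.94 0.0341
-79.8 -1.01 0.034
-78.8 -1.06 0.0341
-77.8 -1.51 0.0343
-76.8 -6.88 0.0339
-75.8 -10.95 0.0367
-74.8 -10.8 0.0422
-73.8 -10.93 0.0487
-72.8 -10.93 0.0543
-71.8 -10.7 0.0603
-70.8 -10.46 0.066
-69.8 -10.07 0.072
-68.8 -10.75 0.078
[-12.82   3.33   5.66] 32.4
[ 0.49926507 -0.3176491   0.05      ] -79.35038829864891
35.1083
```

View pics/w5.png

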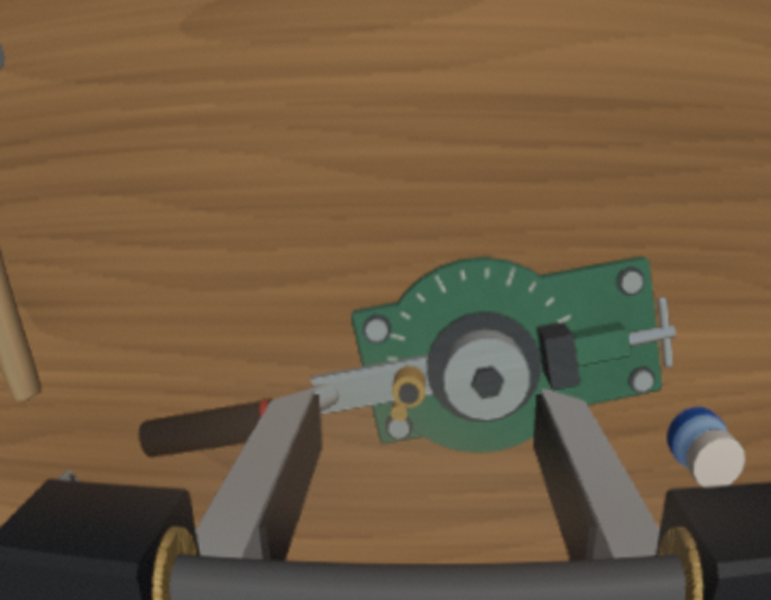

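```bash
python3 -c "
from h import *
print(job.finish_job())"
```

```text
the job is handed in; nothing more can be done
None
```

I set the brass cuff down flat on the brass tray's felt, then swung the bender's arm back against its open stop and handed the job in at about 35 s; the verdict isn't shown, and I saw no sign of anything else disturbed, though I took no final overall picture.

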